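# Hold the coin analyser's dial at its third click

## Robot

A 6-joint arm with a two-finger parallel gripper is mounted at the origin on the work surface. World frame = base frame: x ahead of the robot, y to its left, z up, the work surface at z = 0. Lengths are in mm, angles in rad, forces in N, time in s.
With the tool pointing down it reaches from about 350 to 775 mm from the base axis. Payload 7.3 kg.
Tool frame: the origin (TCP) lies on the front face of the gripper's body, between the roots of the fingers; the fingertips stand 66 mm ahead of it and the grasp point (between the pads) lies 47 mm ahead of it (bot.tip_extent is the distance from the TCP to the fingertips, in mm); z points along the fingers, y is the line along which they close (so a half turn about z gives the same grasp; the last joint's range is limited). The gripper opens to 92 mm and grips with 3 to 60 N. Pads are 19 mm wide; open, the fingers measure 130 mm over their backs; the gripper's body (75 mm by 190 mm) begins 47 mm behind the grasp point.
Start: joints at [-1.475, 0.342, 1.524, -0, 1.275, -0.146], TCP at [125.733, -509.735, 292.241] pointing down, gripper open.
Joint ranges: [-2.53, 2.53], [-0.77, 2.02], [0.04, 2.7], [-1, 4.14], [0.28, 2.66], [-3.11, 3.11]. Speed limits (rad/s): [2.57, 2.57, 3.14, 3.14, 3.14, 3.14].

## Interface

Orientations are given as [roll, pitch, yaw] about the fixed x, y, z axes, in that order (R = Rz(yaw) Ry(pitch) Rx(roll)).
In Python, from plant import readout, viewer, order, bot gives the robot as it stands.
- The arm moves only by the shell command python3 -m creep 'ROWS'. ROWS is text: rows parted by semicolons, each of 7 numbers parted by spaces: the shift along the world's x, y, z in m, then the turn, a rotation vector about the world's x, y, z in rad, then the opening in per cent of the stroke, from 0 (shut) to 100 (fully open). A call has 1 to 8 rows; each row shifts and turns the commanded pose from where the row before left it; what a row does not reach is not made up. A row lasts 1/12 s, in which the tool goes at most 41.7 mm and 7.16 degrees, less where a joint would pass 70% of its speed; a pose out of reach is approached as far as the arm can. A call is refused whole if a number of a shift passes 0.0417 or a number of a turn 0.125, either way. A call with a gripper value outside its range is refused whole. The fingers move at their own pace and stop on an object; the grip force is fixed at half the most. Time passes only in rows, so rows that do not move let the fingers close. It gives the time, the measured TCP pose, the force, the opening and the grip force at its end, in the units of the state.
- readout.get_obs(): the state, without advancing time (a new reading comes with each control period).
- viewer.capture(name): name is "scene" or "top" or "wrist"; returns the picture (480x640x3 uint8, red, green, blue); there is no depth.
- viewer.camera_info(name): a dict with "fx", "fy", "cx", "cy" (pixels), "origin" and "rotation" of the camera in the world. Camera axes: x right, y up, looking along -z (the intrinsics and any distortion apply to the point x, -y, -z); pixel columns grow to the right and rows downward; lengths in mm; the calibration is good to about 2 mm. A picture is of the moment at which its call begins: read the wrist's pose just before it. camera_info takes no time and is no camera call; for the wrist camera it gives the pose at the moment of the call.
- order.close_job(): hands the job in; it is judged then, once.
The state is a dict: "time": time; "joint_positions": joint angles; "dq": joint speeds; "tau": joint torques, N m; "tool_pos": TCP position; "tcp_rot": TCP orientation; "contact_force": force on the tool from outside, world axes, zero at the start; "moment": the same for the moment, N m; "grip_width": finger opening in mm; "finger_force": force on a finger pad.
Only numpy, scipy, OpenCV 4.12 (cv2) and the standard library are available. Lean on these libraries where they do the work, as an engineer would, in place of code of your own. Each camera call takes 0.05 s, during which the arm holds its last target. There are 200 camera calls.

## Task

Switch on the coin analyser: flip the lever of the separate isolator box fully over, away from the robot, and only then turn the analyser's spring-return dial clockwise (seen from above) past its first two clicks to the third, and hold it there, because it springs back when let go. Do not turn the dial while the isolator is off, and leave the coin on the analyser's window, the glass dish and the coin tray where they are. Finish while still holding the dial at the third click, with the isolator on.

Things in the scene. Friction and masses are not known exactly. Their poses are not given: they have to be found in the camera images.
- analyser: Coin analyser: low grey box fixed to the worktop, 180 (x) by 300 (y) by 66 mm high. Origin: centre of its underside at worktop level; z up, +x away from the robot within about 20 degrees. The +y end has the measuring window with the coin, the -y end the black dial and, on the robot's side of the dial, a 12 mm high plunger block. It may stand left or right of the isolator.
- window (a point): Centre of the measuring window on the analyser's top, 66 mm above the worktop, in a steel ring 60 mm across and 4 mm high.
- dial_grip (a point): Point on the dial's vertical axis, 97 mm above the worktop. Dial: black disc 72 mm across, its top 77 mm above the worktop, with an upright grip bar across its centre, 50 mm long, 14 mm wide, rising to 107 mm above the worktop. The point turns with the dial: x along the bar to its pointer end (a steel line on top marks that end), y across the bar, z up.
- dial (a joint): Dial angle in rad, 0 at rest, growing clockwise from above, end stop 1.30. A spring drives it back to 0 from anywhere (0.10 N m at rest, 0.20 at the end). A plunger rides over ridges at 0.2, 0.6 and 1.0 rad (about 0.05 N m more each); the clicks are beyond them, at 0.4, 0.8 and 1.2 rad, where the pointer end faces one, two and three small white dots 50 mm from the axis.
- isolator: Isolator: grey switch box bolted to the worktop, 100 (x) by 75 (y) by 50 mm high on a 130 mm long foot plate, with a round steel bat lever on top. Origin: centre of its underside; z up, +x away from the robot within about 30 degrees. A steel rib across the top, 40 mm from the centre, marks the on side (+x).
- toggle_tip (a point): Tip of the isolator's lever, on its axis. The lever is 66 mm long from its pivot to here (pivot 48 mm above the worktop over the box's centre), 9 mm thick at the foot and 15 mm at the tip. Off: the tip leans 29 mm to the box's -x, 107 mm above the worktop; on: 29 mm to +x.
- toggle (a joint): Angle of the lever in rad: 0 off (leaning to the box's -x, towards the robot), 0.90 on (leaning to +x, end stop). A spring snaps it back below about 0.3 and on over beyond about 0.6; let go between them it may stop halfway. 1 to 4 N at the lever moves it.
- coin: Bronze sestertius, 34 mm across, 5 mm thick, lying loose inside the ring of the measuring window. Origin: centre of its underside.
- dish: Round blue glass dish, loose, 90 mm across, 30 mm high, on the worktop beyond the equipment. Origin: centre of its underside.
- tray: Ivory-coloured resin coin tray, loose, 100 (x) by 150 (y) by 18 mm, divided into six, on the worktop beyond the equipment. Origin: centre of its underside.
Not all that is in view belongs to the job. What is meant by the coin is not pink, red or yellow, and is the smaller of those in its own colour.

How it is judged:
By the outcome, as a careful person would: the job done as asked, in the order asked, and still so for the second after the job is handed in, while the arm keeps its last pose, push and grip.
It also fails if it takes over 45 s, if anything falls off the work surface, if the arm or the gripper's body presses on something with over 40 N, if the wrist force passes 120 N, or if a joint passes its speed limit or range.

## Working session

There is one attempt and no reset: what is moved stays moved. The work goes in short steps, Python scripts to look and compute and a shell command to move; the robot and the scene stay as the last step left them, time stands still between calls to the robot, and variables do not carry over. Pictures are saved under pics/ and viewed, at most 10 in all, crops included, and the job is handed in when it is done.

```bash
ls; mkdir -p pics
python3 - <<'E'
from plant import readout, viewer, order, bot
import cv2
print(readout.get_obs())
for n in ("scene","top"):
    im=viewer.capture(n); cv2.imwrite(f"pics/{n}0.png",im[:,:,::-1]); print(n,viewer.camera_info(n))
E
```

```text
pics
{'time': 0.0, 'joint_positions': array([-1.47498510e+00,  3.42761313e-01,  1.52505162e+00, -9.37413466e-08,
        1.27538010e+00, -1.46014778e-01]), 'dq': array([ 7.07584426e-04, -1.30181134e-03, -6.12086894e-04,  7.48854940e-04,
        2.32638246e-03, -5.08730982e-05]), 'tau': array([ 2.65236355e-03, -4.31233764e+01, -2.44222873e+01,  7.19693466e-02,
        5.60268725e-02, -1.19150254e-04]), 'tool_pos': array([ 125.70852755, -509.40420478,  291.51277104]), 'tcp_rot': array([-3.14000929e+00, -2.32761249e-04,  2.41825846e-01]), 'contact_force': array([ 0.04248664,  0.76133976, -0.42010261]), 'moment': array([ 0.03553243, -0.01998329, -0.04258019]), 'finger_force': 0.0, 'grip_width': 91.65036239177633}
scene {'fx': 601.6392405828695, 'fy': 601.6392405828695, 'cx': 315.1562559161941, 'cy': 233.70395770213176, 'origin': array([1041.06814643, -219.52798564,  938.35291273]), 'rotation': array([ 0.5302778 , -0.00642583,  1.17403921])}
top {'fx': 513.4322440265873, 'fy': 513.4322440265873, 'cx': 333.5162106297316, 'cy': 239.65020870612304, 'origin': array([505.26454829, -13.59536261, 863.62743867]), 'rotation': array([ 0.08309827,  0.0029764 , -1.55452218])}
```

View pics/top0.png

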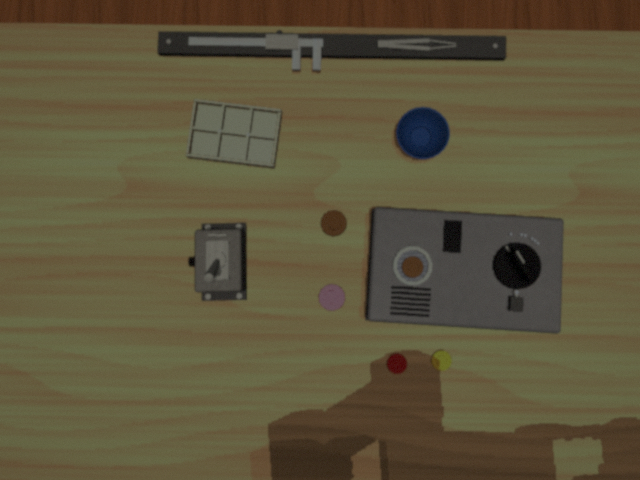

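View pics/scene0.png

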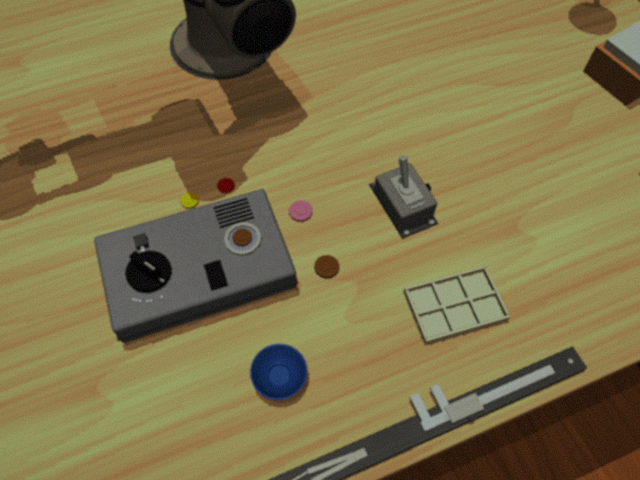

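Top view: the analyser spans (368..562, 208..330), with its dial at (517,265). The isolator is at (220,262), with its lever tip near (209,277).

Brown discs that could be taken for the coin:
- On the window at (413,267): the smaller brown one, inside the ring, so this is the coin.
- On the bench at (334,223): the larger one, a decoy.
- The pink (332,297), red (397,363) and yellow (442,360) discs are excluded by colour.

Lever candidates: the bat (209,277), and the side gland (192,262), which is not a lever.

```bash
cat > h.py <<'E'
import numpy as np, cv2
from scipy.spatial.transform import Rotation as R
from plant import readout, viewer, order, bot
def ray(ci,u,v):
    d=np.array([(u-ci["cx"])/ci["fx"],-(v-ci["cy"])/ci["fy"],-1.])
    return np.array(ci["origin"]),R.from_euler("xyz",ci["rotation"]).apply(d)
def plane(ci,u,v,z):
    o,d=ray(ci,u,v); return o+d*(z-o[2])/d[2]
def two(c1,p1,c2,p2):
    o1,d1=ray(c1,*p1);o2,d2=ray(c2,*p2)
    s=np.linalg.lstsq(np.c_[d1,-d2],o2-o1,rcond=None)[0]
    a=o1+s[0]*d1;b=o2+s[1]*d2
    return (a+b)/2,np.linalg.norm(a-b)
def proj(ci,p):
    q=R.from_euler("xyz",ci["rotation"]).inv().apply(np.array(p)-ci["origin"])
    return ci["cx"]+ci["fx"]*q[0]/-q[2], ci["cy"]-ci["fy"]*q[1]/-q[2]
E
python3 - <<'E'
from h import *
t=viewer.camera_info("top");s=viewer.camera_info("scene")
im=cv2.imread("pics/top0.png"); g=im.max(2)
# analyser top: low saturation, mid
hsv=cv2.cvtColor(im,cv2.COLOR_BGR2HSV)
m=((hsv[...,1]<60)&(hsv[...,2]<140)).astype(np.uint8)*255
m=cv2.morphologyEx(m,cv2.MORPH_OPEN,np.ones((3,3)))
for c in cv2.findContours(m,cv2.RETR_EXTERNAL,cv2.CHAIN_APPROX_SIMPLE)[0]:
    if cv2.contourArea(c)>800: print("grey",cv2.contourArea(c),cv2.minAreaRect(c))
for n,lo,hi in (("dial",0,28),):
    d=(g<hi).astype(np.uint8)*255; d[:, :480]=0; d=cv2.morphologyEx(d,cv2.MORPH_OPEN,np.ones((3,3)))
    for c in cv2.findContours(d,cv2.RETR_EXTERNAL,cv2.CHAIN_APPROX_SIMPLE)[0]:
        if cv2.contourArea(c)>300: print("dial",cv2.contourArea(c),cv2.minEnclosingCircle(c))
for u,v in((517,265),): print("dial z77",plane(t,u,v,77))
print("two-view dial",two(t,(517,265),s,(149,271)),"lever tip",two(t,(209,277),s,(403,159)))
print("window",two(t,(413,266),s,(242,238)))
def crop(f,x,y,w,h): return cv2.resize(cv2.imread(f)[y:y+h,x:x+w],(400,300),interpolation=cv2.INTER_CUBIC)
o=np.vstack([np.hstack([crop("pics/top0.png",477,220,100,75),crop("pics/top0.png",170,222,100,75)]),
 np.hstack([crop("pics/scene0.png",100,230,100,75),crop("pics/scene0.png",355,150,100,75)])])
o=cv2.convertScaleAbs(o,alpha=1.7,beta=10);cv2.imwrite("pics/crop0.png",o)
E
```

```text
grey 3423.5 ((219.25840759277344, 261.2960205078125), (76.06791687011719, 50.62477111816406), 89.11859893798828)
grey 21653.5 ((466.2062683105469, 269.7004089355469), (194.62026977539062, 114.52653503417969), 3.5763344764709473)
grey 4626.5 ((233.42832946777344, 132.6092071533203), (88.62408447265625, 58.245361328125), 6.709837436676025)
grey 7358.0 ((331.02886962890625, 51.363677978515625), (346.1169738769531, 38.124778747558594), 1.4538954496383667)
dial 1559.0 ((516.1529541015625, 265.90130615234375), 23.666101455688477)
dial z77 [ 536.33244037 -291.42230081   77.        ]
two-view dial (array([ 536.73236109, -292.21864325,   72.94122229]), np.float64(1.2994421948940835)) lever tip (array([510.40575891, 173.68951535, 102.11024881]), np.float64(1.178698620325152))
window (array([ 532.75034776, -133.49659561,   67.08832929]), np.float64(0.9706108341979869))
```

View pics/crop0.png

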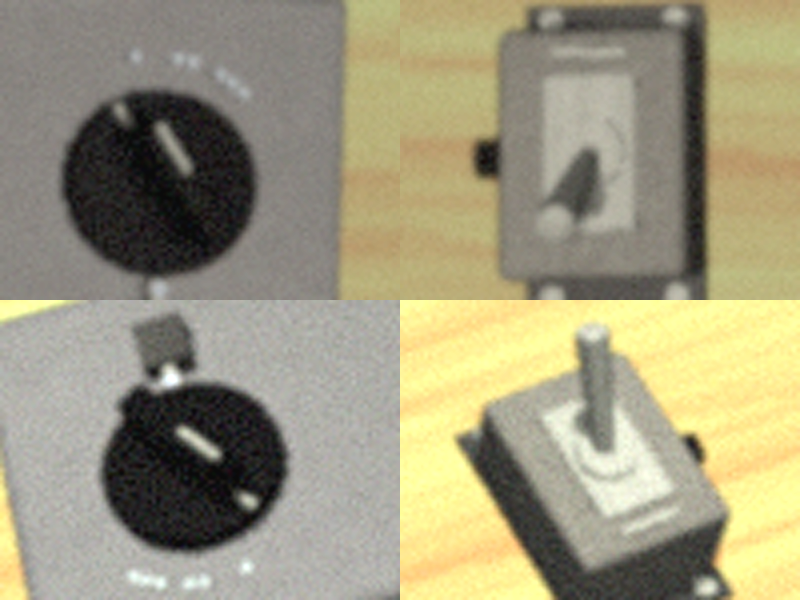

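The crops show the coin lying in the ring and the lever leaning towards the robot (tip at crop (555,222)). The dial pointer faces up-left, about 32° before dot 1. Next I compute the exact geometry.

Run:
```python
from h import *
np.set_printoptions(precision=1,suppress=True)
t=viewer.camera_info("top");s=viewer.camera_info("scene")
T=lambda x,y,ox,oy:(ox+x/4,oy+y/4)
# isolator box top corners z=50 (top view)
c=[plane(t,*T(x-400,y,170,222),50) for x,y in((502,32),(683,32),(686,278),(502,278))]
print("box",np.mean(c,0),"sizes",[np.linalg.norm(c[i]-c[i-1]) for i in range(4)],"yaw",np.arctan2(*(c[0]-c[3])[[1,0]]),np.arctan2(*(c[1]-c[2])[[1,0]]))
print("tip z107",plane(t,*T(156,222,170,222),107), "2view",two(t,T(156,222,170,222),s,T(192,330-300,355,150)))
ax=plane(t,*T(158,183,477,220),77);print("axis z77",ax, "scene", plane(s,*T(195,466-300,100,230),77))
for p in((137,57),(185,60),(233,87)):
    d=plane(t,*T(*p,477,220),66)-ax; print("dot",np.hypot(*d[:2]),np.arctan2(d[1],d[0]))
for p in((247,266),(197,281),(147,278)):
    d=plane(s,*T(*p,100,230),66)-ax; print("dot scene",np.hypot(*d[:2]),np.arctan2(d[1],d[0]))
a=plane(t,*T(157,125,477,220),107);b=plane(t,*T(190,172,477,220),107)
print("line",a,b,np.arctan2(*(a-b)[[1,0]]))
a=plane(s,*T(218,157,100,230),107);b=plane(s,*T(179,130,100,230),107)
print("line scene",a,b,np.arctan2(*(a-b)[[1,0]]))
d=plane(t,*T(118,110,477,220),77)-ax; print("disc mark",np.hypot(*d[:2]),np.arctan2(d[1],d[0]))
print("window",plane(t,413,266,68),plane(t,*(413,267),71))
```

```text
box [536.7 172.1  50. ] sizes [np.float64(97.57122383664218), np.float64(72.16567311533124), np.float64(97.55707525259346), np.float64(72.63470376877348)] yaw 0.03860036082141309 0.04341286460084397
tip z107 [509.4 171.9 107. ] 2view (array([509.8, 173.1, 105.8]), np.float64(1.8587267853332412))
axis z77 [ 535.2 -290.6   77. ] scene [ 540.2 -291.9   77. ]
dot 49.49765595405438 0.07376575600437589
dot 50.75957076577358 -0.3003242099321317
dot 50.845300362481964 -0.7198362278692418
dot scene 49.88592370017598 0.10831725767109075
dot scene 50.44583895422849 -0.2912766330920821
dot scene 51.04815644292534 -0.6854598934229195
line [ 555.4 -280.   107. ] [ 538.3 -291.9  107. ] 0.6070573066283265
line scene [ 557.2 -280.2  107. ] [ 540.  -291.1  107. ] 0.5632037211726344
disc mark 31.506754490933652 0.49438494435922187
window [ 532.5 -133.8   68. ] [ 530.9 -133.4   71. ]
```

```bash
python3 -m creep '0.028 0.03 0 0 0 -0.0125 0;0.028 0.03 0 0 0 -0.0125 0;0.028 0.03 0 0 0 -0.0125 0;0.028 0.03 0 0 0 -0.0125 0;0.028 0.03 0 0 0 -0.0125 0;0.028 0.03 0 0 0 -0.0125 0;0.028 0.03 0 0 0 -0.0125 0;0.028 0.03 0 0 0 -0.0125 0'
python3 -m creep '0.012 0.038 0 0 0 -0.0125 0;0.012 0.038 0 0 0 -0.0125 0;0.012 0.038 0 0 0 -0.0125 0;0.012 0.038 0 0 0 -0.0125 0;0.012 0.038 0 0 0 -0.0125 0;0.012 0.038 0 0 0 -0.0125 0;0.012 0.038 0 0 0 -0.0125 0;0.012 0.038 0 0 0 -0.0125 0'
```

```text
time: 0.77
tool_pos: [350.6, -267.9, 292.1]
tcp_rot: [-3.141, 0.0, 0.141]
contact_force: [-0.4, -0.1, 0.5]
grip_width: 43.1
finger_force: 0.0
time: 1.43
tool_pos: [445.7, 36.3, 292.1]
tcp_rot: [3.141, 0.0, 0.041]
contact_force: [0.6, -0.3, -0.2]
grip_width: 0.7
finger_force: 0.0
```

```bash
python3 -m creep '0.006 0.0335 0 0 0 0 0;0.006 0.0335 0 0 0 0 0;0.006 0.0335 0 0 0 0 0;0.006 0.0335 0 0 0 0 0;0 0 -0.034 0 0 0 0;0 0 -0.034 0 0 0 0;0 0 -0.034 0 0 0 0;0 0 -0.034 0 0 0 0'
python3 - <<'E'
from h import *
print(readout.get_obs()["tool_pos"])
a=viewer.capture("wrist");b=viewer.capture("scene")
cv2.imwrite("pics/w1.png",cv2.convertScaleAbs(np.hstack([cv2.resize(a,(400,300)),cv2.resize(b[90:270,290:530],(400,300))])[:,:,::-1],alpha=1.6))
E
```

```text
time: 2.1
tool_pos: [469.3, 168.6, 154.7]
tcp_rot: [3.141, -0.0, 0.043]
contact_force: [0.1, -0.6, 0.1]
grip_width: 0.3
finger_force: 0.0
[469.28825127 168.62253131 154.72451167]
```

View pics/w1.png

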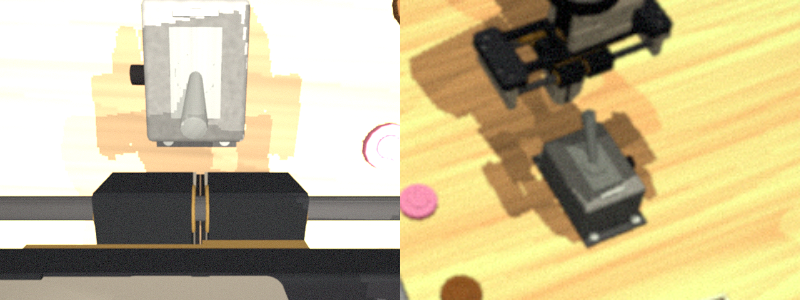

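Wrist view: the lever tip at (195,127) sits squarely ahead of the closed fingers at (201,205). I shift 2 mm to +y and push towards +x.

```bash
python3 -m creep '0.008 0.002 0 0 0 0 0;0.008 0 0 0 0 0 0;0.008 0 0 0 0 0 0;0.008 0 0 0 0 0 0;0.008 0.001 0 0 0 0 0;0.008 0 0 0 0 0 0;0.008 0 0 0 0 0 0;0.008 0.001 0 0 0 0 0'
python3 -m creep '0.008 0 0 0 0 0 0;0 0 0 0 0 0 0'
python3 - <<'E'
from h import *
b=viewer.capture("scene")
cv2.imwrite("pics/s2.png",cv2.convertScaleAbs(cv2.resize(b[90:270,290:530],(640,480))[:,:,::-1],alpha=1.6))
E
```

```text
time: 2.87
tool_pos: [535.5, 172.2, 157.4]
tcp_rot: [-3.141, -0.003, 0.042]
contact_force: [0.5, 0.5, -0.7]
grip_width: 0.6
finger_force: 0.0
time: 3.03
tool_pos: [543.0, 172.3, 156.4]
tcp_rot: [-3.141, -0.0, 0.041]
contact_force: [-0.1, -0.0, 1.2]
grip_width: 0.8
finger_force: 0.7
```

View pics/s2.png

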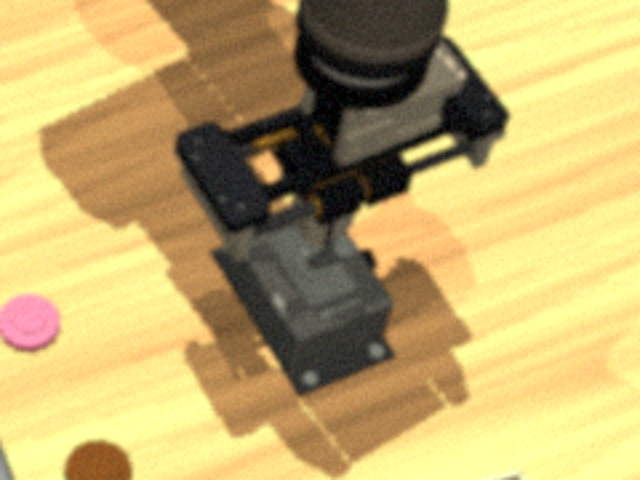

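The lever is hidden behind the gripper. The contact force is about zero, which fits a lever that has snapped over. I back off and look.

```bash
python3 -m creep '-0.01 0 0 0 0 0 0;-0.02 0 0.02 0 0 0 0;-0.02 0 0.04 0 0 0 0;-0.01 -0.01 0.04 0 0 0 0;0 -0.03 0.02 0 0 0 0;0 -0.04 0 0 0 0.03 0;0 -0.04 0 0 0 0.03 0;0 -0.04 0 0 0 0.03 0'
python3 - <<'E'
from h import *
b=viewer.capture("scene");c=viewer.capture("top")
cv2.imwrite("pics/s3.png",cv2.convertScaleAbs(np.hstack([cv2.resize(b[140:245,350:490],(400,300)),cv2.resize(c[209:314,150:290],(400,300))])[:,:,::-1],alpha=1.6))
E
```

```text
time: 3.75
tool_pos: [483.1, 11.1, 273.7]
tcp_rot: [3.141, -0.002, 0.135]
contact_force: [1.5, -0.4, 0.5]
grip_width: 0.2
finger_force: 0.0
```

View pics/s3.png

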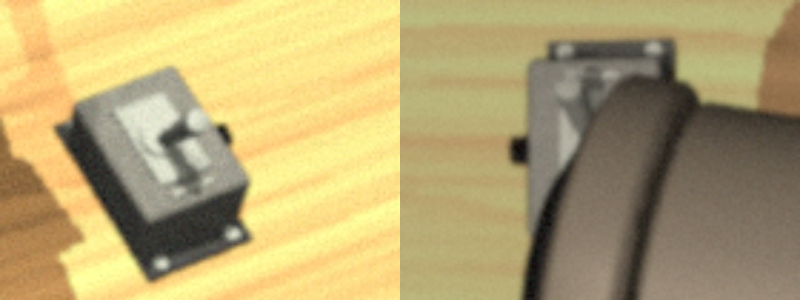

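The lever now leans away from the robot: its tip is at scene pixel (420,183) and top pixel (209,240). I check this against the on position while starting the move to the dial.

```bash
python3 - <<'E'
from h import *
t=viewer.camera_info("top");s=viewer.camera_info("scene")
print(two(t,(208.8,239.8),s,(420,182.7)),plane(s,420,182.7,107),"expected",537+29,173.2,107)
E
python3 -m creep '0.005 -0.038 0 0 0 0.05 50;0.005 -0.038 0 0 0 0.05 50;0.005 -0.038 0 0 0 0.05 50;0.005 -0.038 0 0 0 0.05 50;0.005 -0.038 0 0 0 0.05 50;0.005 -0.038 0 0 0 0.05 50;0.005 -0.038 0 0 0 0.05 50;0.005 -0.036 0 0 0 0.015 50'
```

```text
(array([565.96766857, 176.9311179 , 101.56758275]), np.float64(2.810203803700305)) [569.30050945 175.79902605 107.        ] expected 566 173.2 107
time: 4.52
tool_pos: [523.6, -291.0, 272.8]
tcp_rot: [3.141, -0.0, 0.499]
contact_force: [0.5, -0.7, 0.4]
grip_width: 44.9
finger_force: 0.0
```

The isolator is on (tip at x≈566, as expected). Now a wrist look at the dial.

Run:
```python
from h import *
w=viewer.camera_info("wrist");b=viewer.capture("wrist")
print(w,proj(w,(537,-291,107)),proj(w,(537,-291,77)))
cv2.imwrite("pics/w4.png",b[:,:,::-1])
```

```text
{'fx': 426.77936497989305, 'fy': 426.77936497989305, 'cx': 320.1619296251184, 'cy': 236.89666346406975, 'origin': array([ 582.39866483, -259.26377325,  364.81777866]), 'rotation': array([-2.54471461e-01,  1.40816970e-04, -1.07138724e+00])} (np.float64(330.1352644854384), np.float64(218.06470953062808)) (np.float64(329.1511498737671), np.float64(208.91211711823178))
```

View pics/w4.png

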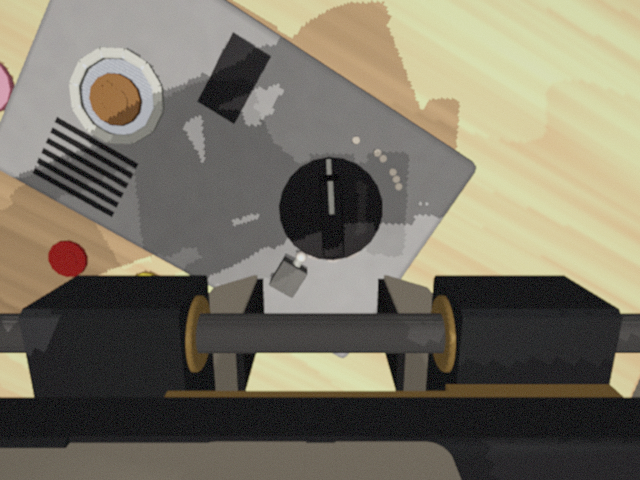

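Wrist view: the disc is centred at (330,208), within 2 px of the prediction. The pointer line runs from (332,214) to (328,159), and the three dots are at (396,180).

Run:
```python
from h import *
w=viewer.camera_info("wrist");print(readout.get_obs()["tool_pos"])
c=plane(w,330.5,208,77);a=plane(w,328.5,159,107);b=plane(w,332,214,107)
print(c,a,b,np.arctan2(*(a-b)[[1,0]]))
for p in((356,140),(380,155.5),(396,180)):
    d=plane(w,*p,66)-c; print(np.hypot(*d[:2]),np.arctan2(d[1],d[0]))
```

```text
[ 523.81109774 -297.21795713  272.32704145]
[ 538.46018914 -298.55138539   77.        ] [ 568.46919126 -279.81088063  107.        ] [ 540.2307627  -297.69326334  107.        ] 0.5645199704748917
48.25628930852412 0.12580950555689846
48.62099417206236 -0.2841561893528404
49.25575183582384 -0.7072691237238091
```

```bash
python3 -m creep '0.007 0.003 0 0 0 0.02 50;0.007 0.003 0 0 0 0.02 50;0 0 -0.03 0 0 0 50;0 0 -0.03 0 0 0 50;0 0 -0.03 0 0 0 50;0 0 -0.02 0 0 0 50;0 0 -0.005 0 0 0 50;0 0 0 0 0 0 50'
```

```text
time: 5.23
tool_pos: [537.5, -281.4, 156.6]
tcp_rot: [-3.139, 0.001, 0.539]
contact_force: [0.5, 0.5, 0.4]
grip_width: 45.7
finger_force: 0.0
```

```bash
python3 -m creep '0 0 0 0 0 0 50;0 0 0 0 0 0 50'
python3 - <<'E'
from h import *
w=viewer.camera_info("wrist");o=readout.get_obs();b=viewer.capture("wrist")
print(o["tool_pos"],o["tcp_rot"],w["origin"],w["rotation"],proj(w,(537,-291,107)))
cv2.imwrite("pics/w5.png",b[:,:,::-1])
E
```

```text
time: 5.4
tool_pos: [538.4, -283.4, 159.8]
tcp_rot: [3.138, -0.002, 0.538]
contact_force: [0.7, -0.4, 0.2]
grip_width: 45.8
finger_force: 0.0
[ 538.41281117 -283.36366703  159.8001033 ] [ 3.13841313e+00 -1.50950327e-03  5.37839787e-01] [ 595.69595218 -249.23554875  251.9162902 ] [-0.25324615 -0.00251523 -1.03271201] (np.float64(334.76661254689884), np.float64(326.41441423309146))
```

View pics/w5.png

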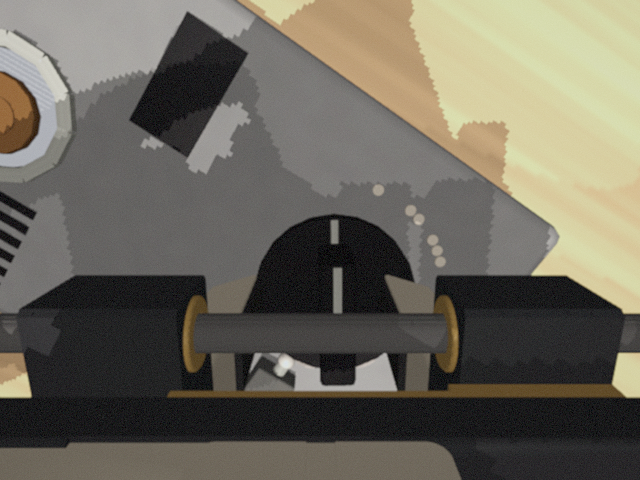

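Wrist view: the bar line at u=337 is parallel to the fingers, whose midline is at u=320. I am therefore about 6 mm off, matching the pose reading. I correct by about (-1,-8) mm and descend.

```bash
python3 -m creep '-0.001 -0.004 0 0 0 0 50;0 -0.004 0 0 0 0 50;0 0 -0.005 0 0 0 50;0 0 -0.005 0 0 0 50;0 0 0 0 0 0 50;0 0 0 0 0 0 50;0 0 0 0 0 0 50;0 0 0 0 0 0 50'
```

```text
time: 6.12
tool_pos: [536.3, -291.5, 147.8]
tcp_rot: [3.141, -0.0, 0.537]
contact_force: [-0.2, 0.6, -0.9]
grip_width: 46.2
finger_force: 0.0
```

Position is good (grasp height 101 mm, tips at 82 mm). Closing.

```bash
python3 -m creep '0 0 0 0 0 0 0;0 0 0 0 0 0 0;0 0 0 0 0 0 0;0 0 0 0 0 0 0;0 0 0 0 0 0 0;0 0 0 0 0 0 0;0 0 0 0 0 0 0;0 0 0 0 0 0 0'
```

```text
time: 6.78
tool_pos: [536.6, -292.0, 147.9]
tcp_rot: [3.14, -0.0, 0.537]
contact_force: [2.7, -2.8, -1.5]
grip_width: 13.8
finger_force: 29.9
```

```bash
python3 -m creep '0 0 0 0 0 -0.08 0;0 0 0 0 0 -0.08 0;0 0 0 0 0 -0.08 0;0 0 0 0 0 -0.08 0;0 0 0 0 0 -0.08 0;0 0 0 0 0 -0.08 0;0 0 0 0 0 -0.08 0;0 0 0 0 0 0 0'; python3 -c "
from plant import readout as r;o=r.get_obs();print(o['moment'],o['joint_positions'])"
```

```text
time: 7.45
tool_pos: [536.5, -291.8, 147.9]
tcp_rot: [3.141, -0.001, -0.026]
contact_force: [2.9, -2.7, -1.0]
grip_width: 14.2
finger_force: 29.9
[-0.37170158 -0.32287048  0.18090354] [-6.23537542e-01  6.34772758e-01  1.45942270e+00 -1.88398274e-04
  1.04642535e+00  9.73314636e-01]
```

```bash
python3 -m creep '0 0 0 0 0 -0.085 0;0 0 0 0 0 -0.085 0;0 0 0 0 0 -0.085 0;0 0 0 0 0 -0.085 0;0 0 0 0 0 -0.085 0;0 0 0 0 0 -0.085 0;0 0 0 0 0 -0.085 0;0 0 0 0 0 -0.06 0'; python3 -m creep '0 0 0 0 0 0 0;0 0 0 0 0 0 0;0 0 0 0 0 0 0'
python3 - <<'E'
from h import *
o=readout.get_obs();print(o['moment'])
w=viewer.camera_info("wrist");a=viewer.capture("wrist");b=viewer.capture("scene")
c=(537.3,-291.5)
for y,n in((.09,1),(-.3,2),(-.7,3)): print(n,proj(w,(c[0]+50*np.cos(y),c[1]+50*np.sin(y),66)))
cv2.imwrite("pics/w6.png",cv2.convertScaleAbs(np.hstack([cv2.resize(a[180:420,160:480],(400,300)),cv2.resize(b[130:355,60:360],(400,300))])[:,:,::-1],alpha=1.2))
cv2.imwrite("pics/full6.png",b[:,:,::-1])
E
```

```text
time: 8.12
tool_pos: [536.6, -291.6, 147.9]
tcp_rot: [-3.141, -0.001, -0.679]
contact_force: [2.3, -2.1, -1.3]
grip_width: 13.8
finger_force: 30.0
time: 8.37
tool_pos: [536.6, -291.6, 147.9]
tcp_rot: [-3.141, -0.001, -0.675]
contact_force: [3.2, -1.7, -1.3]
grip_width: 13.5
finger_force: 30.0
[-0.21385426 -0.58842642  0.18902693]
1 (np.float64(233.35177873190838), np.float64(203.1585888362055))
2 (np.float64(272.1669692077198), np.float64(177.75423340285633))
3 (np.float64(320.2928185906978), np.float64(169.1816568528618))
```

View pics/w6.png

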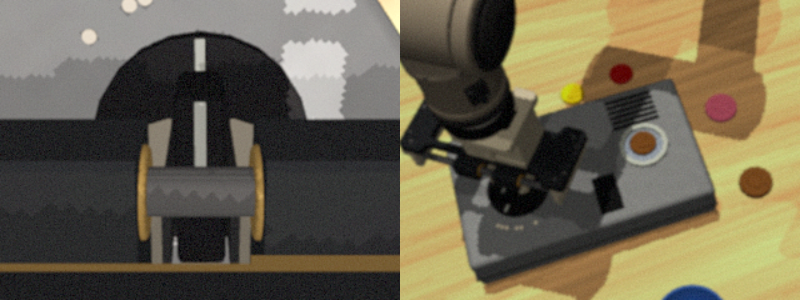

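The bar is straight between the pads and its mark points straight ahead at u=320. The coin is still in the ring. I measure the three dots against the pointer numerically before handing in.

Run:
```python
from h import *
w=viewer.camera_info("wrist");a=viewer.capture("wrist").copy()
g=a.min(2);m=(g>170).astype(np.uint8); 
n,_,st,ce=cv2.connectedComponentsWithStats(m)
c=np.array((537.3,-291.5))
for i in range(1,n):
    if 20<st[i,4]<400 and 120<ce[i][1]<230:
        d=plane(w,*ce[i],66)[:2]-c
        if 42<np.hypot(*d)<58: print(ce[i].round(),st[i,4],np.hypot(*d).round(1),np.arctan2(d[1],d[0]).round(3))
print(readout.get_obs()["tcp_rot"])
s=viewer.camera_info("scene");b0=cv2.imread("pics/scene0.png");b=cv2.imread("pics/full6.png")
print("dish/tray diff",cv2.absdiff(b0[340:410,245:315],b[340:410,245:315]).mean(),cv2.absdiff(b0[265:345,400:512],b[265:345,400:512]).mean())
```

```text
[317. 170.] 80 49.8 -0.673
[331. 170.] 82 50.0 -0.785
[303. 171.] 80 49.7 -0.562
[275. 178.] 68 49.5 -0.323
[263. 184.] 70 49.3 -0.211
[232. 210.] 27 48.7 0.139
[-3.14144472e+00 -7.94584974e-04 -6.76760335e-01]
dish/tray diff 9.763129251700681 13.446875
```

The pointer yaw of -0.677 matches the three-dot centre at -0.673, so the dial is at 1.20 rad. The isolator was confirmed on, and the arm never went near the dish or tray.

```bash
python3 -c "
from plant import order;print(order.close_job())"
```

```text
the job is handed in; nothing more can be done
None
```

I flipped the isolator on first, then turned the dial to the third click (about 1.20 rad) and handed the job in with the gripper still holding it, the coin still in its ring and no planned contact with the dish or tray (their before/after image check was inconclusive).

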